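# Hang the dictation headset on the high bench rail

## Robot

A 7-joint arm with a two-finger parallel gripper is mounted at the origin on the work surface. World frame = base frame: x ahead of the robot, y to its left, z up, the work surface at z = 0. Lengths are in m, angles in rad, forces in N, time in s.
With the tool pointing down it reaches from about 0.425 to 0.925 m from the base axis. Payload 6.8 kg.
Tool frame: the origin (TCP) lies between the finger pads; the fingertips stand 17 mm ahead of it and the grasp point (between the pads) lies 2 mm behind it; z points along the fingers, x is the direction in which the jaws open and shut, and the axes are right-handed (so a half turn about z gives the same grasp; the last joint's range is limited). The gripper opens to 85 mm and grips with 20 to 120 N. Pads are 22 mm wide; open, the fingers measure 114 mm over their backs; the gripper's body (76 mm by 85 mm) begins 54 mm behind the grasp point. The pads swing forward as they close: fully open they stand 13 mm farther back than shut.
Start: joints at [1.196, 0.477, 0.022, 1.555, -0.011, 1.109, -0.083], TCP at [0.178, -0.651, 0.248] pointing down, gripper open.
Joint ranges: [-2.96, 2.96], [-0.34, 2.1], [-1.41, 1.46], [0.24, 2.44], [-1.37, 4.51], [0.17, 1.92], [-2.96, 2.96]. Speed limits (rad/s): [2.39, 2.39, 3.14, 3.14, 3.14, 3.14, 3.14].

## Interface

Orientations are given as a unit quaternion [w, x, y, z].
In Python, from station import readout, read_camera, get_calibration, bot, models gives the robot as it stands.
- The arm moves only by the tool carry_out, never from a script. Its argument "deltas" is a list of rows, each a list of 2 entries, a list of its own where there are three numbers: the shift along the tool's x, y, z in cm, then the turn about the tool's z in degrees. A call has 1 to 10 rows; each row is the pose to reach, as a shift and turn from the pose measured when the call began, along the tool's axes at that moment; what a row does not reach only later rows make up. A row lasts 1/8 s, in which the tool goes at most 62.5 mm and 10.7 degrees, less where a joint would pass 70% of its speed; a pose out of reach is approached as far as the arm can. A call with a gripper value outside its range is refused whole. "hand" is the opening, from 0 (shut) to 1 (fully open), set as the call begins (left out, the last holds). The fingers move at their own pace and stop on an object; "newtons" is the grip in N (left out, the last holds). Time passes only in rows, so rows that repeat a pose let the fingers close. It gives the time, the measured TCP pose, the force and the opening at its end, in the units of the state.
- readout.get_obs(): the state, without advancing time (a new reading comes with each control period).
- read_camera(name): name is "side" or "top" or "wrist"; returns the picture (384x512x3 uint8, red, green, blue); there is no depth.
- get_calibration(name): a dict with "fov_y" (degrees; the focal length in pixels is half the picture's height over the tangent of half this angle, whatever the lens; pixels are square), "cx", "cy" (the principal point, pixels), "world_from_camera" (4x4, takes a point from camera to world coordinates). Camera axes: x right, y down, z forward; pixel columns grow to the right and rows downward; lengths in m; the calibration is good to about 2 mm. A picture is of the moment at which its call begins: read the wrist's pose just before it. get_calibration takes no time and is no camera call; for the wrist camera it gives the pose at the moment of the call.
- bot.hand_in(): hands the job in, once; it reports no verdict.
Trained networks look in the newest picture that a camera, given by its name, has taken for a name from the list of things; names that differ only in an ending like _2 or _b are one class to them, and where a whole thing is asked for, a point or a joint stands for the part that bears it (a point fixed in the world has none). Each returns a list of dicts, best first, with "score" (0 to 1); they miss things now and then, are a little off and sometimes report something else, mostly with a low value. They report only what shows in the picture. A call takes as long as a camera call. They do not tell look-alikes from the thing itself.
- models.spot_in(query, camera): "centre" ([row, column] in pixels, amid what is visible of it).
The state is a dict: "t": time; "q": joint angles; "joint_vel": joint speeds; "joint_torque": joint torques, N m; "eef_pos": TCP position; "tool_rot": TCP orientation; "contact_force": force on the tool from outside, world axes, zero at the start; "torque": the same for the moment, N m; "gripper_width": opening from 0.0 (shut) to 1.0 (fully open).
Only numpy, scipy, OpenCV 4.12 (cv2) and the standard library are available. Lean on these libraries where they do the work, as an engineer would, in place of code of your own. Each camera call takes 0.05 s, during which the arm holds its last target. There are 200 camera calls.

## Task

Tidy the lab bench: take the slim dictation headset with the microphone boom, standing on its ear cups, and hang it by its headband over the higher of the two bench rails. It should sit squarely across the bar near the bar's middle, one ear cup on each side, hanging upright and at rest. Leave the bulky ear defenders standing where they are.

Things in the scene. Friction and masses are not known exactly. Their poses are not given: they have to be found in the camera images.
- headset_center (a point): Slim black headset, rigid arch, about 180 g, standing on its cups: 148 mm wide (x, cup to cup), 144 tall (z up), band 22 wide in y, cups 46. Point: its centre, 72 mm up. Crown: top 72, underside 56 mm above the point; flat enough to grip across its 22 mm width from above. Cups at x = +-61, 98 mm gap between. A thin boom sticks out 40 mm to -y, low on the +x cup.
- high_rail_mid (a point): Middle of the axis of the higher rail's bar: fixed level steel bar, 12 mm thick, 170 long, along this point's y; x across, z up. Its top is 175 mm above the bench. Two 12 mm posts end at the bar; grey base plate 75 x 190 x 10. Nothing above it. A headset hung here has its centre 50 mm below this point.
- low_rail_mid (a point): Middle of the axis of the lower rail's bar, a bystander of the same build, its top only 100 mm above the bench: too low for the headset. Bar along y, z up. The two rails may swap places.
- defenders_center (a point): Bulky ear defenders, a bystander: grey cups 84 mm tall, 70 wide, joined by two bare steel wires; 164 mm wide in x (cup to cup), 165 tall, standing on the cups. Point: the centre, 82 mm up, z up. May swap places with the headset.
There are look-alikes about, which are no part of the job. What is shaped like the part that bears headset_center but orange is not meant.

How it is judged:
At the end, for the whole second after the job is handed in: The headset hangs on the higher rail's bar: its centre is within 25 mm of the bar sideways, within 45 mm of the bar's middle along it, and 36 to 66 mm below the bar's axis (crown resting on the bar); it is upright within 17 degrees, square to the bar within 20 degrees, and at rest (under 30 mm/s) (x of headset_center in the frame of high_rail_mid between -0.025 and 0.025 m and y of headset_center in the frame of high_rail_mid between -0.045 and 0.045 m and z of headset_center in the frame of high_rail_mid between -0.066 and -0.036 m and angle between headset_center's own z axis and vertical below 0.3 rad and angle between the x axis of headset_center and the x axis of high_rail_mid, either way round below 0.35 rad and linear speed of headset below 0.03 m/s); the robot touches nothing.
It fails at once if the ear defenders are pushed more than 30 mm or knocked over (distance of defenders_center from where it was at the start of the episode above 0.03 m or angle between defenders_center's own z axis and vertical above 0.35 rad).
It also fails if it takes over 45 s, if anything falls off the work surface, if the arm or the gripper's body presses on something with over 40 N, if the wrist force passes 120 N, or if a joint passes its speed limit or range.

## Working session

There is one attempt and no reset: what is moved stays moved. The work goes in short steps, Python scripts to look and compute and a tool call to move; the robot and the scene stay as the last step left them, time stands still between calls to the robot, and variables do not carry over. Pictures are saved under pics/ and viewed, about 8 in all and at most 12, crops included, and the job is handed in when it is done.

Besides the shell and the picture viewer there is one more tool, called as name(argument=value, ...), one argument or row to a line, values as JSON. carry_out: Moves the arm, as the interface text tells. Its arguments: {"type":"object","properties":{"deltas":{"type":"array"},"hand":{"type":"number"},"newtons":{"type":"number"}},"required":["deltas"]}

```bash
mkdir -p pics; python3 - <<'E'
from station import readout, read_camera, get_calibration, bot, models
import cv2,numpy as np
o=readout.get_obs();print(o['t'],o['eef_pos'],o['tool_rot'],o['gripper_width'])
for c in('side','top'):
    im=read_camera(c);cv2.imwrite(f'pics/{c}0.png',im[:,:,::-1])
    k=get_calibration(c);print(c,k)
    for n in('headset_center','high_rail_mid','low_rail_mid','defenders_center'):
        print(n,[(np.round(d['centre']).tolist(),round(d['score'],2)) for d in models.spot_in(n,c)][:4])
E
```

```text
0.0 [ 0.17779446 -0.65059827  0.24731405] [-4.99159028e-04  7.94872319e-01 -6.06776060e-01 -7.49358466e-04] 0.9970609127042407
side {'fov_y': 56.96586392155753, 'cx': 253.77085372371656, 'cy': 185.470874750248, 'world_from_camera': array([[-0.71328856, -0.40042222,  0.57522297, -0.12112272],
       [-0.70086104,  0.403253  , -0.58837132,  0.53620425],
       [ 0.00363656, -0.82282991, -0.56827609,  0.64249604],
       [ 0.        ,  0.        ,  0.        ,  1.        ]])}
headset_center [([136.0, 278.0], 0.85), ([159.0, 337.0], 0.82), ([188.0, 369.0], 0.62), ([268.0, 103.0], 0.36)]
high_rail_mid [([264.0, 104.0], 0.71)]
low_rail_mid [([204.0, 206.0], 0.96)]
defenders_center [([179.0, 296.0], 0.59)]
top {'fov_y': 52.1061802523317, 'cx': 254.02570426144342, 'cy': 183.6916592547298, 'world_from_camera': array([[ 0.01535158, -0.99141686,  0.12983429,  0.27222379],
       [-0.99956501, -0.01848701, -0.02297873,  0.02066205],
       [ 0.02518175, -0.12942505, -0.99126941,  1.1466199 ],
       [ 0.        ,  0.        ,  0.        ,  1.        ]])}
headset_center [([278.0, 363.0], 0.97), ([192.0, 378.0], 0.86), ([115.0, 362.0], 0.71)]
high_rail_mid [([152.0, 123.0], 0.77)]
low_rail_mid [([143.0, 235.0], 0.87)]
defenders_center [([165.0, 310.0], 0.98)]
```

View pics/top0.png

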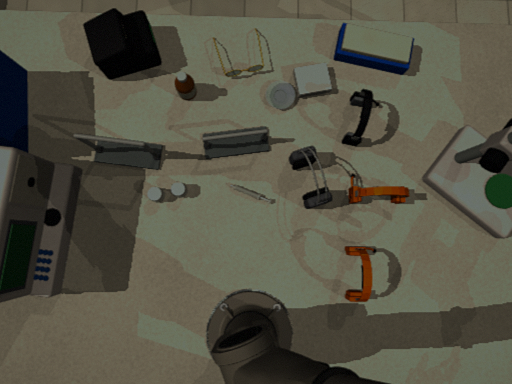

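View pics/side0.png

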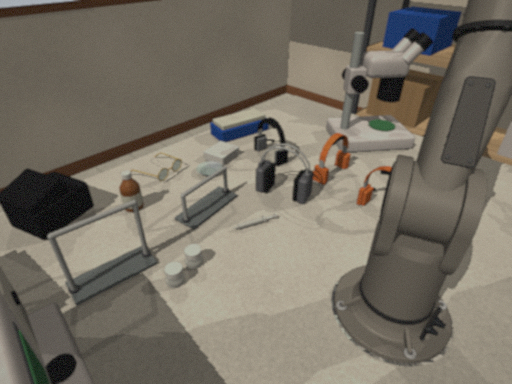

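The top view shows the black headset at about (row 115, col 362), the defenders at (175, 315) and two orange look-alikes. The high rail is at (148, 120) and the low rail at (143, 235). In the side view the left rail, at (250, 105), is clearly the taller one. I'll zoom in on the headset and the high rail.

```bash
python3 - <<'E'
import cv2,numpy as np
t=cv2.imread('pics/top0.png');s=cv2.imread('pics/side0.png')
def c(im,r,cc,h,w): return cv2.resize(im[r:r+h,cc:cc+w],(400,300),interpolation=cv2.INTER_CUBIC)
a=np.vstack([np.hstack([c(t,80,320,75,100),c(t,115,70,75,100)]),np.hstack([c(s,105,230,60,80),c(s,190,35,120,160)])])
a=cv2.convertScaleAbs(a,alpha=1.5,beta=10)
cv2.imwrite('pics/z0.png',a)
E
```

```text
(no output)
```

View pics/z0.png

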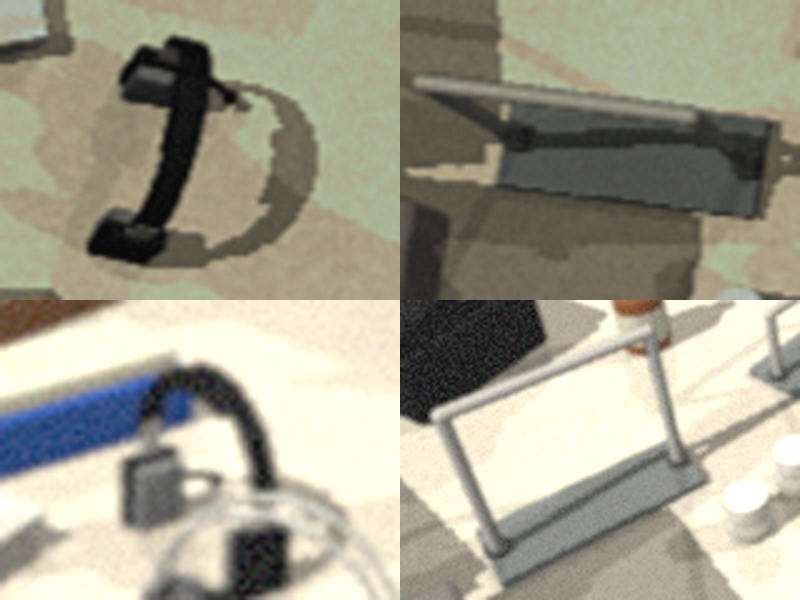

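```bash
cat > h.py <<'E'
import numpy as np
from station import *
def ray(k,u,v):
    f=192/np.tan(np.radians(k['fov_y']/2));T=np.array(k['world_from_camera'])
    return T[:3,3],T[:3,:3]@np.array([(u-k['cx'])/f,(v-k['cy'])/f,1])
def at(k,u,v,z):
    o,d=ray(k,u,v);return o+d*(z-o[2])/d[2]
E
python3 - <<'E'
from h import *
np.set_printoptions(precision=4,suppress=True)
t=get_calibration('top');s=get_calibration('side')
print('bar top',at(t,73.75,135.5,.172),at(t,144.25,144.5,.172))
C=lambda x,y:(35+(x-400)/2.5,190+(y-300)/2.5)
print('bar side',at(s,*C(440,413),.172),at(s,*C(648,330),.172))
print('crown top',at(t,320+182/4,80+140/4,.142)); print('crown side',at(s,230+200/5,105+(372-300)/5,.14))
A=at(t,320+155/4,80+80/4,.046);B=at(t,320+127/4,80+235/4,.046);print(A,B,np.linalg.norm(A-B),np.degrees(np.arctan2(*(A-B)[1::-1])))
A=at(t,320+193/4,80+45/4,.1);B=at(t,320+150/4,80+222/4,.1);print(A,B,np.linalg.norm(A-B),np.degrees(np.arctan2(*(A-B)[1::-1])))
k=get_calibration('wrist');print(k)
R=np.array(k['world_from_camera'])
E
```

```text
bar top [0.5136 0.4533 0.172 ] [0.4942 0.2761 0.172 ]
bar side [0.5151 0.447  0.172 ] [0.4961 0.2787 0.172 ]
crown top [ 0.5936 -0.2964  0.142 ]
crown side [ 0.6272 -0.3074  0.14  ]
[ 0.6692 -0.3078  0.046 ] [ 0.5525 -0.2852  0.046 ] 0.11886201576691964 -10.969012667903066
[ 0.6758 -0.3189  0.1   ] [ 0.5483 -0.2862  0.1   ] 0.13161630344691166 -14.368729147834356
{'fov_y': 62.39807231216395, 'cx': 259.3411202215926, 'cy': 190.04894721222465, 'world_from_camera': array([[ 0.263 , -0.9269, -0.2677,  0.2469],
       [-0.9648, -0.2528, -0.0727, -0.6318],
       [-0.0003,  0.2773, -0.9608,  0.374 ],
       [ 0.    ,  0.    ,  0.    ,  1.    ]])}
```

carry_out(
  deltas=[
    [[-6,-3,-2],0],
    [[-12,-6,-5],0],
    [[-18,-10,-8],0],
    [[-22,-14,-9],8],
    [[-22,-19,-8],16],
    [[-22,-25,-7],24],
    [[-22,-31,-6],28],
    [[-22,-37,-5],28],
    [[-22.5,-43,-5],28],
    [[-22.5,-49,-5],28],
  ],
  hand=1,
  newtons=60,
)

```text
t: 1.75
eef_pos: [0.5932, -0.3038, 0.2982]
tool_rot: [0.0, -0.625, 0.781, 0.0]
contact_force: [0.3, -0.8, 1.6]
gripper_width: 1.0
```

carry_out(
  deltas=[
    [[0,0,0],0],
    [[0,0,0],0],
    [[0,0,0],0],
  ],
)

```text
t: 2.12
eef_pos: [0.5918, -0.3052, 0.2985]
tool_rot: [-0.0, -0.624, 0.782, -0.0]
contact_force: [-0.8, -0.1, -0.1]
gripper_width: 0.999
```

```bash
python3 - <<'E'
from h import *
import cv2
o=readout.get_obs();print(o['t'],o['eef_pos'],o['tool_rot'],o['contact_force'])
im=read_camera('wrist');cv2.imwrite('pics/w1.png',im[:,:,::-1])
print(get_calibration('wrist'))
print(models.spot_in('headset_center','wrist')[:3])
E
```

```text
2.125 [ 0.5918086  -0.30523908  0.29848859] [-4.25347783e-04 -6.23694593e-01  7.81667989e-01 -1.67221705e-04] [-0.80133358 -0.05165537 -0.08931247]
{'fov_y': 62.39807231216395, 'cx': 259.3411202215926, 'cy': 190.04894721222465, 'world_from_camera': array([[-2.22722573e-01, -9.36579673e-01, -2.70579325e-01,
         6.61537381e-01],
       [-9.74881659e-01,  2.14153416e-01,  6.11887681e-02,
        -3.19962760e-01],
       [ 6.37330243e-04,  2.77410941e-01, -9.60751146e-01,
         4.24318844e-01],
       [ 0.00000000e+00,  0.00000000e+00,  0.00000000e+00,
         1.00000000e+00]])}
[{'centre': [328.5, 295.0], 'score': 0.73}]
```

View pics/w1.png

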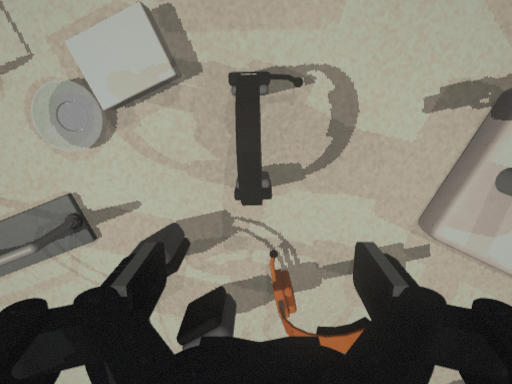

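```bash
python3 - <<'E'
from h import *
np.set_printoptions(precision=4,suppress=True)
k=get_calibration('wrist')
for z in(.0,.03,.05,.1):
    a=at(k,249,72,z);b=at(k,252.5,205,z);print(z,a,b,(a+b)/2,np.linalg.norm(a-b),np.degrees(np.arctan2(*(a-b)[1::-1])))
print(at(k,249.3,138,.144),at(k,237.5,138,.144)-at(k,261,138,.144))
E
```

```text
0.0 [ 0.6958 -0.3145  0.    ] [ 0.5229 -0.2785  0.    ] [ 0.6094 -0.2965  0.    ] 0.1765826650368257 -11.771931979823501
0.03 [ 0.6934 -0.3149  0.03  ] [ 0.5328 -0.2814  0.03  ] [ 0.6131 -0.2981  0.03  ] 0.1641005009381807 -11.771931979823506
0.05 [ 0.6918 -0.3151  0.05  ] [ 0.5393 -0.2833  0.05  ] [ 0.6155 -0.2992  0.05  ] 0.15577905820575064 -11.771931979823501
0.1 [ 0.6878 -0.3157  0.1   ] [ 0.5556 -0.2882  0.1   ] [ 0.6217 -0.302   0.1   ] 0.13497545137467568 -11.771931979823494
[ 0.6311 -0.3039  0.144 ] [0.0046 0.0201 0.    ]
```

The wrist picture shows the black headset's band running from (249, 72) to (252, 205), with the boom at the top right. The measured length comes to 148 mm at z≈0.07, which matches the given width. Centre is about (0.616, −0.300) and yaw about −11.8°.

carry_out(
  deltas=[
    [[-1,-2.3,3],-1],
    [[-1,-2.3,8],-1],
    [[-1,-2.3,12],-1],
    [[-1,-2.3,14],-1],
    [[-1,-2.3,15.1],-1],
    [[-1,-2.3,15.1],-1],
    [[-1,-2.3,15.1],-1],
  ],
)

```text
t: 3.1
eef_pos: [0.6176, -0.3009, 0.1494]
tool_rot: [0.0, -0.63, 0.776, -0.001]
contact_force: [0.6, 0.7, 0.2]
gripper_width: 0.999
```

carry_out(
  deltas=[
    [[0,0,0],0],
    [[0,0,0],0],
    [[0,0,0],0],
    [[0,0,0],0],
    [[0,0,0],0],
    [[0,0,0],0],
  ],
  hand=0,
  newtons=60,
)

```text
t: 3.85
eef_pos: [0.6179, -0.3012, 0.1498]
tool_rot: [0.001, -0.63, 0.776, -0.002]
contact_force: [0.1, -0.2, 3.9]
gripper_width: 0.236
```

```bash
python3 - <<'E'
from h import *
import cv2
o=readout.get_obs();print(o['t'],o['eef_pos'],o['tool_rot'],o['contact_force'],o['gripper_width'])
im=read_camera('wrist');s=read_camera('side')
cv2.imwrite('pics/g1.png',np.hstack([cv2.resize(im,(400,300)),cv2.resize(s[80:230,230:430],(400,300))])[:,:,::-1])
E
```

```text
3.85 [ 0.61792529 -0.30121593  0.14984308] [ 6.43731986e-04 -6.30436111e-01  7.76238384e-01 -1.96651876e-03] [ 0.08970704 -0.23738904  3.88418104] 0.23606250386370672
```

View pics/g1.png

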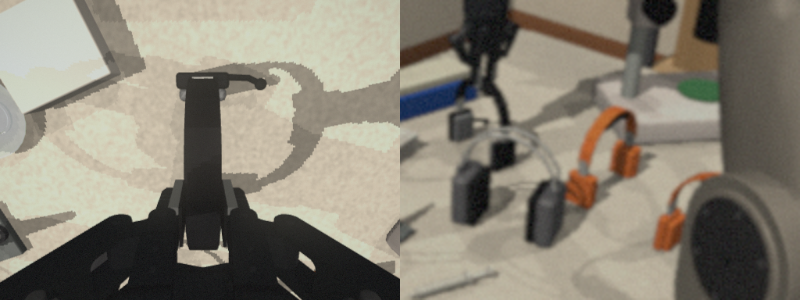

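The headset is gripped by the crown, with the pads either side of the band and an opening of 20 mm. Lifting and carrying.

carry_out(
  deltas=[
    [[0,0,-3],0],
    [[0,0,-8],0],
    [[0,0,-13],0],
    [[0,0,-18],0],
    [[0,0,-22],0],
    [[-3,1.2,-22],0],
    [[-7,2.7,-22],0],
    [[-12,4.7,-22],-1],
    [[-17,6.7,-22],-2],
    [[-22,8.6,-22],-3],
  ],
)

```text
t: 5.2
eef_pos: [0.5769, -0.066, 0.3682]
tool_rot: [-0.0, -0.651, 0.759, -0.001]
contact_force: [1.2, 0.6, -1.9]
gripper_width: 0.236
```

```bash
python3 - <<'E'
from h import *
o=readout.get_obs();p=o['eef_pos'];w,x,y,z=o['tool_rot']
print(o['t'],p,o['q'],o['contact_force'],o['gripper_width'])
X=np.array([2*x*x-1,2*x*y]);Y=np.array([2*x*y,2*y*y-1]);d=np.array([.506,.363])-p[:2]
print('tool x',np.degrees(np.arctan2(X[1],X[0])),d@X*100,d@Y*100)
E
```

```text
5.2 [ 0.57691527 -0.06596437  0.3681876 ] [ 0.27155783  0.25226438 -0.32830349  1.61333827  0.08602317  1.28859413
 -1.79532314] [ 1.16189203  0.64609077 -1.87821822] 0.23629509325754777
tool x -98.79913753346572 -41.30672537396321 13.569828753862234
```

carry_out(
  deltas=[
    [[-5,1.6,0],0],
    [[-10,3.3,0],-1],
    [[-15,4.9,0],-2],
    [[-20,6.6,0],-2],
    [[-25,8.2,0],-2],
    [[-30,9.9,0],-2],
    [[-35,11.5,0],-2],
    [[-39,12.8,0],-2],
    [[-41.3,13.6,0],-2],
    [[-41.3,13.6,0],-2],
  ],
)

```text
t: 6.45
eef_pos: [0.5037, 0.3652, 0.366]
tool_rot: [-0.001, -0.666, 0.746, -0.0]
contact_force: [1.0, 0.2, -0.7]
gripper_width: 0.237
```

carry_out(
  deltas=[
    [[0,0,0],0],
    [[0,0,0],0],
  ],
)

```text
t: 6.7
eef_pos: [0.504, 0.3639, 0.3656]
tool_rot: [-0.002, -0.665, 0.747, -0.001]
contact_force: [0.2, 0.3, -1.3]
gripper_width: 0.239
```

```bash
python3 - <<'E'
from h import *
import cv2
o=readout.get_obs();p=o['eef_pos'];w,x,y,z=o['tool_rot']
print(o['t'],p,o['q'],o['contact_force'],o['gripper_width'])
X=np.array([2*x*x-1,2*x*y]);Y=np.array([2*x*y,2*y*y-1]);d=np.array([.506,.363])-p[:2]
print('tool x',np.degrees(np.arctan2(X[1],X[0])),d@X*100,d@Y*100)
im=read_camera('wrist');s=read_camera('side');t=read_camera('top')
np.save('k.npy',np.array(get_calibration('wrist')['world_from_camera']))
cv2.imwrite('pics/w2.png',im[:,:,::-1]);cv2.imwrite('pics/s2.png',s[:,:,::-1]);cv2.imwrite('pics/t2.png',t[:,:,::-1])
a=np.vstack([np.hstack([cv2.resize(im,(400,300)),cv2.resize(t[60:210,30:230],(400,300))]),np.hstack([cv2.resize(s[60:360,0:400],(400,300)),np.zeros((300,400,3),np.uint8)])])
cv2.imwrite('pics/c2.png',cv2.convertScaleAbs(a[:,:,::-1],alpha=1.4))
E
```

```text
6.7 [0.50395643 0.36392804 0.36555246] [-0.31983353  0.35933921 -0.54732721  1.50602233  0.19019167  1.33309267
 -2.57052125] [ 0.1747599   0.25367594 -1.25886207] 0.23880747751100423
tool x -96.61520166775183 0.06864362937208411 -0.21368627378882474
```

View pics/c2.png

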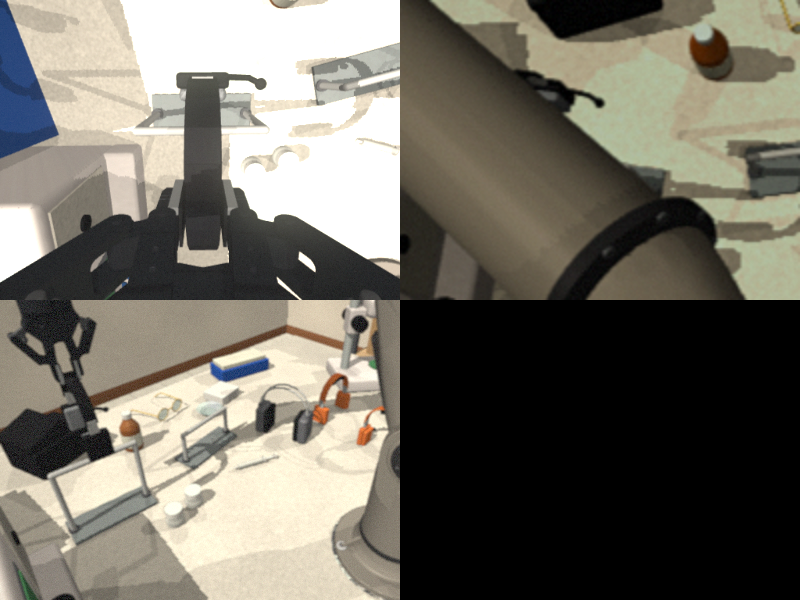

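```bash
python3 - <<'E'
from h import *
k=get_calibration('wrist')
a=at(k,117*1.28,131*1.28,.172);b=at(k,268*1.28,128*1.28,.172);print(a,b,(a+b)/2,np.linalg.norm(a-b),np.degrees(np.arctan2(*(a-b)[1::-1])))
E
```

```text
[0.52002581 0.47632184 0.172     ] [0.50093029 0.27871848 0.172     ] [0.51047805 0.37752016 0.172     ] 0.19852386938454017 84.480325541245
```

carry_out(
  deltas=[
    [[0,-0.3,1],0],
    [[0,-0.3,4],0],
    [[0,-0.3,7.5],0],
    [[0,-0.3,11],0],
    [[0,-0.3,14],0],
    [[0,-0.3,15.5],0],
    [[0,-0.3,16],0],
    [[0,-0.3,16],0],
  ],
)

```text
t: 7.85
eef_pos: [0.5072, 0.3638, 0.2066]
tool_rot: [-0.001, -0.665, 0.747, -0.001]
contact_force: [0.0, -0.2, -0.6]
gripper_width: 0.24
```

carry_out(
  deltas=[
    [[0,0,0.3],0],
    [[0,0,0.5],0],
    [[0,0,0.7],0],
    [[0,0,0.7],0],
  ],
)

```text
t: 8.35
eef_pos: [0.5072, 0.3637, 0.1995]
tool_rot: [-0.001, -0.665, 0.747, -0.001]
contact_force: [-0.4, 0.0, -1.6]
gripper_width: 0.239
```

```bash
python3 - <<'E'
from h import *
import cv2
o=readout.get_obs();p=o['eef_pos']
print(o['t'],p,o['contact_force'],o['gripper_width'])
im=read_camera('wrist');s=read_camera('side')
cv2.imwrite('pics/c3.png',np.hstack([cv2.resize(im,(400,300)),cv2.resize(s[150:300,20:220],(400,300))])[:,:,::-1])
E
```

```text
8.35 [0.50718252 0.36371608 0.19950913] [-0.37759654  0.01713786 -1.60767993] 0.23850552255345706
```

View pics/c3.png

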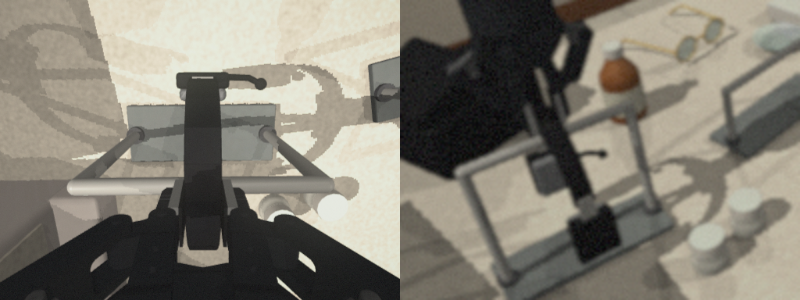

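The bar runs under the crown, from (70, 187) to (340, 187) in the wrist view. It is centred on the band, with one cup on each side. I'll lower to contact.

carry_out(
  deltas=[
    [[0,0,0.2],0],
    [[0,0,0.3],0],
    [[0,0,0.3],0],
  ],
)

```text
t: 8.82
eef_pos: [0.5073, 0.3639, 0.1972]
tool_rot: [-0.001, -0.665, 0.747, -0.001]
contact_force: [-1.1, -2.4, 3.8]
gripper_width: 0.236
```

carry_out(
  deltas=[
    [[0,0,0],0],
    [[0,0,0],0],
    [[0,0,0],0],
    [[0,0,0],0],
    [[0,0,-0.5],0],
    [[0,0,-1.5],0],
    [[0,0,-3],0],
    [[0,0,-6],0],
    [[0,0,-10],0],
    [[0,0,-14],0],
  ],
  hand=0.7,
)

```text
t: 10.07
eef_pos: [0.5072, 0.3642, 0.3396]
tool_rot: [-0.0, -0.665, 0.747, -0.001]
contact_force: [0.4, 0.0, 0.3]
gripper_width: 0.702
```

carry_out(
  deltas=[
    [[0,0,-2],0],
    [[0,4,-3],0],
    [[0,8,-3],0],
    [[0,8,-3],0],
    [[0,8,-3],0],
  ],
)

```text
t: 10.7
eef_pos: [0.4284, 0.3733, 0.3705]
tool_rot: [0.001, -0.665, 0.747, -0.001]
contact_force: [-0.1, -0.6, -0.3]
gripper_width: 0.692
```

```bash
python3 - <<'E'
from h import *
import cv2
o=readout.get_obs();p=o['eef_pos']
print(o['t'],p,o['contact_force'],o['gripper_width'])
im=read_camera('wrist');s=read_camera('side');t=read_camera('top')
a=np.vstack([np.hstack([cv2.resize(im,(400,300)),cv2.resize(t[60:210,30:230],(400,300))]),np.hstack([cv2.resize(s[150:300,20:220],(400,300)),cv2.resize(s[60:360,0:400],(400,300))])])
cv2.imwrite('pics/c4.png',a[:,:,::-1])
np.save('w4.npy',im)
E
```

```text
10.7 [0.42836329 0.37326047 0.37050875] [-0.07873716 -0.57594414 -0.33821163] 0.6923167645435262
```

View pics/c4.png

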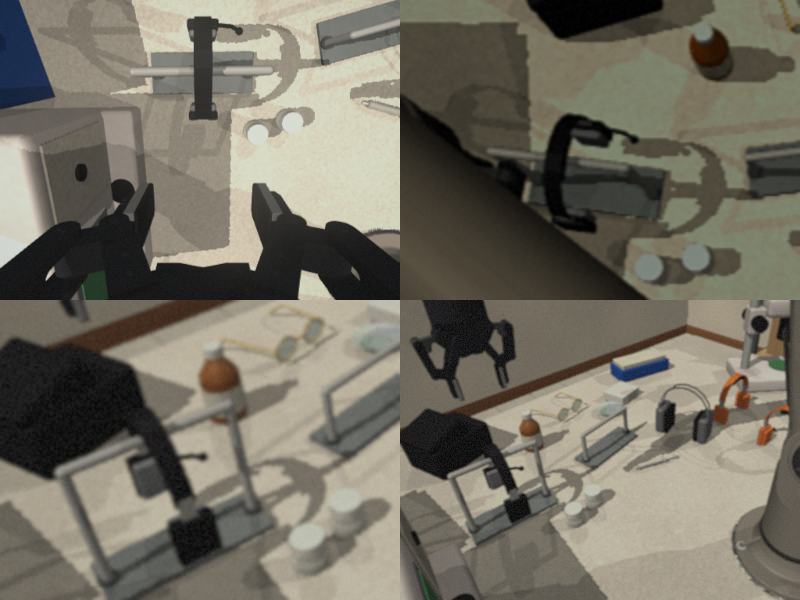

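```bash
python3 - <<'E'
from h import *
k=get_calibration('wrist');s=1.28
for z in(.09,.12):
    a=at(k,203*s,17*s,z);b=at(k,203*s,119*s,z);print(z,(a+b)/2,np.linalg.norm(a-b))
print('bar',at(k,203*s,71*s,.175))
d=np.abs(read_camera('wrist').astype(int)-np.load('w4.npy'));print('diff',d.mean(),d[0:180,220:320].mean())
o=readout.get_obs();print(o['contact_force'],o['joint_vel'])
bot.hand_in()
E
```

```text
0.09 [0.50917615 0.36359541 0.09      ] 0.15158687103198804
0.12 [0.50847567 0.36374811 0.12      ] 0.14036646709980258
bar [0.50691519 0.36406062 0.175     ]
diff 2.4383731418185763 2.5649814814814813
[ 0.2961019  -0.37271441  0.04218978] [-0.00032202  0.00230534 -0.00423477  0.00370586 -0.00083022 -0.00350981
  0.00127935]
the job is handed in; nothing more can be done
```

The black headset with the boom now hangs by its headband over the middle of the higher rail's bar, and I handed the job in at about 10.8 s. `hand_in` reports no verdict, so the points below are my own checks.

- **Position:** the last wrist picture puts the headset's centre about 2 mm from the bar sideways and at the middle of its length. It shows one cup on each side, upright and square to the bar by eye. I did not measure its height separately: the TCP at first contact was within 1 mm of where the crown should meet the bar.
- **At rest:** two wrist pictures taken moments apart differed by no more than noise. The gripper was clear, with almost no force on it.
- **Defenders:** in the last side picture they stand where they were. I judged this by eye and did not measure it.
- **Check that disagreed:** one wrist measurement of the bar gave about 198 mm instead of 170, probably because I misread an end in the glare. I kept the bar's middle from the top and side cameras and moved the target 1 mm sideways. The close-up before release and the final picture agreed with that position.

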